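# Shut the interlocked gas-valve levers in the order they allow

## Robot

A 6-joint arm with a two-finger parallel gripper is mounted at the origin on a cart in front of the work surface, level with it; the furniture and walls round the work are solid. World frame = base frame: x ahead of the robot, y to its left, z up, the work surface at z = 0. Lengths are in mm, angles in degrees, forces in N, time in s.
With the tool pointing down it reaches from about 300 to 850 mm from the base axis. Payload 4.2 kg.
Tool frame: the origin (TCP) lies between the finger pads; the fingertips stand 11 mm ahead of it and the grasp point (between the pads) lies 8 mm behind it (env.tips_ahead is the distance from the TCP to the fingertips, in mm); z points along the fingers, y is the line along which they close (so a half turn about z gives the same grasp; the last joint's range is limited). The gripper opens to 91 mm and grips with 3 to 60 N. Pads are 32 mm wide; open, the fingers measure 118 mm over their backs; the gripper's body (76 mm by 178 mm) begins 60 mm behind the grasp point.
Start: joints at [68.01, 18.312, 89.639, -0, 72.044, -1.146], TCP at [204.604, 537.382, 224.976] pointing down, gripper open.
Joint ranges: [-177.97, 177.97], [-48.28, 115.42], [12.27, 149.76], [-77.06, 257.06], [2.81, 150.46], [-146.56, 146.56]. Speed limits (degrees/s): [147.25, 147.25, 180, 180, 180, 180].

## Interface

Orientations are given as [roll, pitch, yaw] about the fixed x, y, z axes, in that order (R = Rz(yaw) Ry(pitch) Rx(roll)).
In Python, from workcell import env, cams gives the robot as it stands.
- The arm moves only by the tool step_arm, never from a script. Its arguments are lists of equal length, an entry for each row: "linear": the shift along the tool's x, y, z in units of 30 cm (1.0 is 30 cm), a list of three; "turn": the turn about the tool's z in units of 360 degrees (1.0 is 360 degrees). In form: {"linear": [[tx, ty, tz], ...], "turn": [turn, ...]}. A call has 1 to 20 rows; each row is the pose to reach, as a shift and turn from the pose commanded when the call began, along the tool's axes at that moment, turning the shorter way round; what a row does not reach only later rows make up. A row lasts 1/8 s, in which the tool goes at most 62.5 mm and 10.7 degrees, less where a joint would pass 70% of its speed; a pose out of reach is approached as far as the arm can. A call with a number of a shift or a turn outside -1 to 1 is refused whole. A call with a gripper value outside its range is refused whole. "fingers" is the closure, from -1 (fully open) to 1 (shut), so that 0 is half open, set as the call begins (left out, the last holds). The fingers move at their own pace and stop on an object; "force" is the grip in N (left out, the last holds). Time passes only in rows, so rows that repeat a pose let the fingers close. It gives the time, the measured TCP pose, the force, the opening and the grip force at its end, in the units of the state.
- env.state(): the state, without advancing time (a new reading comes with each control period).
- cams.grab_frame(name): name is "side" or "top" or "wrist"; returns a dict with "color" (400x640x3 uint8, blue, green, red), "fx", "fy", "cx", "cy" (pixels), "extrinsics" (4x4, takes a point from camera to world coordinates); the wrist camera has in their place "tool_from_camera" (4x4, takes a point from camera to tool coordinates, whose origin is the TCP and whose axes are the flange's). Camera axes: x right, y down, z forward; pixel columns grow to the right and rows downward; lengths in mm; the calibration is good to about 2 mm. The wrist camera is an equidistant fisheye: a pixel r from the principal point sees the ray r / f radians off the axis. A picture is of the moment at which its call begins: read the wrist's pose just before it. There is no depth.
- env.job_done(): hands the job in; it is judged then, once.
The state is a dict: "time_s": time; "qpos": joint angles; "qvel": joint speeds; "effort": joint torques, N m; "ee_pos": TCP position; "ee_rot": TCP orientation; "force": force on the tool from outside, world axes, zero at the start; "torque": the same for the moment, N m; "gripper_width": finger opening in mm; "gripper_force": force on a finger pad.
Only numpy, scipy, OpenCV 4.12 (cv2) and the standard library are available. Lean on these libraries where they do the work, as an engineer would, in place of code of your own. Each camera call takes 0.05 s, during which the arm holds its last target. There are 200 camera calls.

## Task

Close the gas lines on the grey valve bank: throw all three ball-topped levers from the front fully over to the rear, one after another. A hidden interlock allows only one order and it changes every time, so feel each lever gently, and when one comes up against its block let it go and try another; never press on a lever with more than 20 N. Leave the things standing on and around the bank as they are.

Things in the scene. Friction and masses are not known exactly. Their poses are not given: they have to be found in the camera images.
- bank: Grey fixed valve bank, 130 (x) x 260 (y) x 70 mm high. Origin: centre of underside; +x from its front (robot side) to the rear with brass hose barbs, z up. Three like levers in three like cartridges at y = +80, 0, -80 mm, pivots along y at x 0, z 60. A hidden interlock blocks a lever until the one due before it is fully over. Order new each start.
- lever_1 (a joint): Angle of one of the three levers; which of the three places it stands at changes with each start and is not told. 0: leaning 0.43 rad to the front; grows as the top goes rearward; starts at 0 to 0.06. Ball knob of 26 mm diameter, its centre 85 mm from the pivot: at bank x -35, z 137 mm at 0; x 31, z 139 mm at 0.80; z 145 mm midway. Stem 11 mm thick.
- lever_2 (a joint): Angle of another of the three levers, place not told, sizes and zero as lever_1. A free lever takes 2 to 5 N at the knob, stays where it is left, and meets its sprung end stop at 0.80: fully over (counts above 0.76). A blocked one meets a like stop at about 0.12. Past a stop the force at the knob rises by 1.1 N/mm. Only a lever fully over frees the next.
- lever_3 (a joint): Angle of the remaining one of the three levers, place not told, sizes, zero and feel as lever_1 and lever_2.
- cap: Loose black vial cap, 21 mm diameter, 14 mm high, lying on the housing's top towards the rear between the left and middle levers. Bystander. Origin: centre of underside.
- vial: Loose capped glass vial, 21 mm diameter, 58 mm high, standing to the left of the bank. Bystander. Origin: centre of underside.
- flask: Loose conical glass flask, 63 mm diameter, 105 mm high, standing to the right of the bank. Bystander. Origin: centre of underside.
- tweezers: Loose steel forceps, 125 mm long, 8 mm high, lying in front of the bank along its row. Bystander. Origin: centre of underside.

How it is judged:
By the outcome, as a careful person would: the job done as asked, in the order asked, and still so for the second after the job is handed in, with the robot touching nothing.
It also fails if it takes over 58 s, if anything falls off the work surface, if the arm or the gripper's body presses on something with over 40 N, if the wrist force passes 120 N, or if a joint passes its speed limit or range.

## Working session

There is one attempt and no reset: what is moved stays moved. The work goes in short steps, Python scripts to look and compute and a tool call to move; the robot and the scene stay as the last step left them, time stands still between calls to the robot, and variables do not carry over. Pictures are saved under pics/ and viewed, at most 10 in all, crops included, and the job is handed in when it is done.

Besides the shell and the picture viewer there is one more tool, called after "Emit:" in YAML: its name, and indented under it one key for each argument. step_arm: Moves the arm, as the interface text tells. Its arguments: {"type":"object","properties":{"linear":{"type":"array"},"turn":{"type":"array"},"fingers":{"type":"number"},"force":{"type":"number"}},"required":["linear","turn"]}

```bash
mkdir -p pics; python3 - <<'E'
from workcell import env, cams
import cv2
print(env.state())
for n in("top","side"):
    f=cams.grab_frame(n); cv2.imwrite(f"pics/{n}1.png",f["color"])
    print(n,f["fx"],f["fy"],f["cx"],f["cy"],f["extrinsics"])
E
```

```text
{'time_s': 0.0, 'qpos': array([ 6.80110546e+01,  1.83521085e+01,  8.97062069e+01, -1.89983000e-03,
        7.20436202e+01, -1.14542341e+00]), 'qvel': array([-0.06821073,  0.10077722,  0.00238929, -0.07740957, -0.03662227,
        0.00085822]), 'effort': array([-1.61600005e-03, -4.12451649e+01, -2.31976676e+01,  7.26649957e-02,
        4.55050659e-02, -1.45644926e-04]), 'ee_pos': array([204.41793375, 536.91951789, 224.11692822]), 'ee_rot': array([-1.79898049e+02, -2.31812324e-04,  1.59157065e+02]), 'force': array([-1.0915418 , -0.12269162,  0.20443063]), 'torque': array([-0.06160308, -0.01908199, -0.01988162]), 'gripper_force': 0.0, 'gripper_width': 91.27643184520294}
top 501.5778414085409 501.5778414085409 319.31044632002124 200.8519053279484 [[-2.78949148e-02 -9.94418522e-01  1.01753018e-01  4.51941138e+02]
 [-9.99597503e-01  2.82758851e-02  2.30338839e-03  5.27955158e+01]
 [-5.16768872e-03 -1.01647810e-01 -9.94807025e-01  1.13965432e+03]
 [ 0.00000000e+00  0.00000000e+00  0.00000000e+00  1.00000000e+00]]
side 490.78743278996575 490.78743278996575 325.4519221854542 201.06858653607085 [[-9.91408425e-01 -8.89904815e-02  9.58646418e-02  4.53030710e+02]
 [-1.30747341e-01  6.52898669e-01 -7.46075372e-01  9.03685311e+02]
 [ 3.80370962e-03 -7.52199457e-01 -6.58924509e-01  8.01744952e+02]
 [ 0.00000000e+00  0.00000000e+00  0.00000000e+00  1.00000000e+00]]
```

View pics/top1.png

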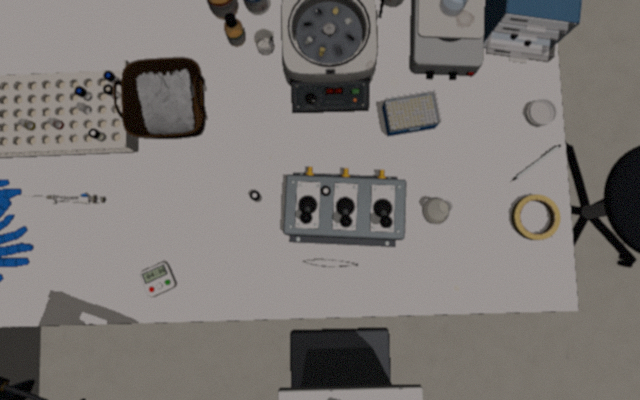

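View pics/side1.png

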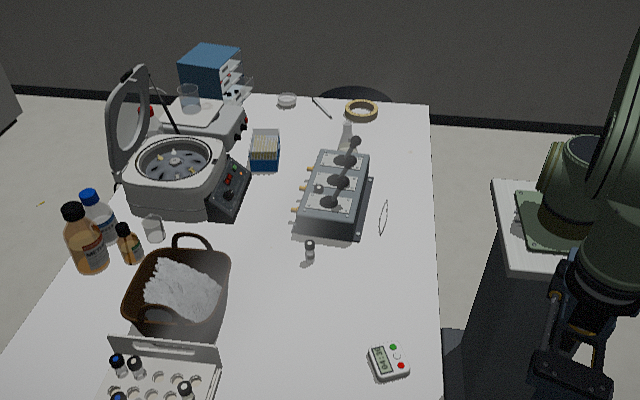

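The top view shows the bank at about (285..405, 175..240), with three dark knobs near (308,210), (345,212) and (382,214). The cap is at (326,190), the vial at (255,196), the flask at (435,210) and the tweezers at (330,263). I'll enlarge both views to read the knobs and housing corners.

```bash
python3 - <<'E'
import cv2,numpy as np
a=cv2.imread("pics/top1.png")[160:275,240:460]; b=cv2.imread("pics/side1.png")[110:270,270:410]
a=cv2.resize(a,None,fx=3.6,fy=3.6,interpolation=cv2.INTER_CUBIC)
b=cv2.resize(b,None,fx=3.6,fy=3.6,interpolation=cv2.INTER_CUBIC)
g=lambda x:np.clip(255*(x/255.)**.55,0,255).astype('uint8')
cv2.imwrite("pics/a.png",g(a));cv2.imwrite("pics/b.png",g(b))
E
```

```text
(no output)
```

View pics/a.png

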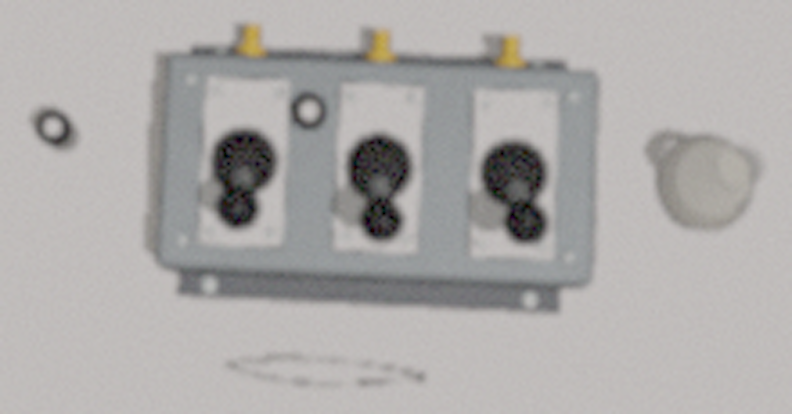

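View pics/b.png

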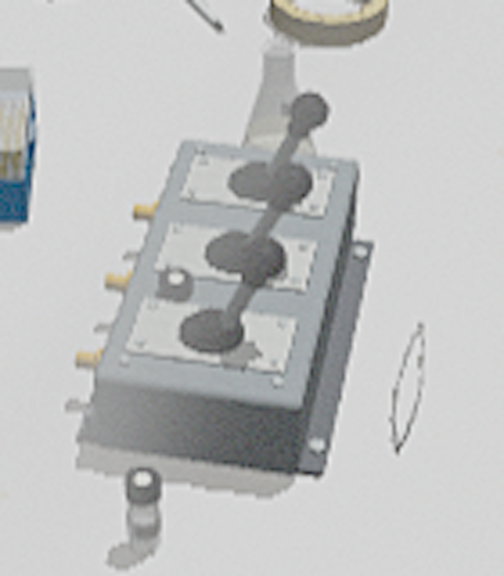

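The knob centres in crop a are at (238,208), (381,219) and (525,221). The top face corners are near (168,58), (598,72), (590,285) and (158,265), and the cap is at (308,111).

```bash
cat > h.py <<'E'
import numpy as np
K=501.578;cx,cy=319.31,200.85
E=np.array([[-2.78949148e-02,-9.94418522e-01,1.01753018e-01,451.941],[-9.99597503e-01,2.82758851e-02,2.30338839e-03,52.7955],[-5.16768872e-03,-1.01647810e-01,-9.94807025e-01,1139.654]])
def ray(u,v,z):
    d=E[:,:3]@[(u-cx)/K,(v-cy)/K,1]; return E[:,3]+d*(z-E[2,3])/d[2]
def crop(u,v,z): return ray((u+.5)/3.6-.5+240,(v+.5)/3.6-.5+160,z)
E
python3 - <<'E'
from h import *
P=lambda n,l,z:[print(n,crop(u,v,z).round(1)) for u,v in l]
P("corner",[(168,58),(598,72),(590,285),(158,265)],70)
P("boot",[(243,160),(380,167),(515,172)],75)
P("knob",[(238,208),(381,219),(525,221)],137)
P("cap",[(308,111)],84);P("vial",[(53,127)],58);P("flask",[(705,180),(665,145)],50);P("flasktop",[(665,145)],105);P("tw",[(228,364),(422,376)],4)
c=[crop(u,v,70) for u,v in [(168,58),(598,72),(590,285),(158,265)]]
print(np.mean(c,0),[np.degrees(np.arctan2(*(c[i]-c[j])[[0,1]])) for i,j in((0,1),(3,2))],[np.linalg.norm(c[i]-c[(i+1)%4]) for i in range(4)])
E
```

```text
corner [617.7 124.9  70. ]
corner [ 601.9 -131.9   70. ]
corner [ 475.2 -121.4   70. ]
corner [494.2 133.4  70. ]
boot [554.6  81.4  75. ]
boot [5.482e+02 4.000e-01 7.500e+01]
boot [543.  -79.3  75. ]
knob [521.9  83.2 137. ]
knob [513.6   3.9 137. ]
knob [510.2 -76.  137. ]
cap [581.7  42.2  84. ]
vial [579.5 195.9  58. ]
flask [ 537. -197.   50.]
flask [ 558.9 -173.9   50. ]
flasktop [ 553.5 -162.4  105. ]
tw [433.8  95.9   4. ]
tw [423.  -24.9   4. ]
[547.25134438   1.25227742  70.        ] [np.float64(3.526770236385409), np.float64(4.254651591358475)] [np.float64(257.228378158171), np.float64(127.14188352170966), np.float64(255.5080394662188), np.float64(123.87152406875032)]
```

The bank centre is about (547.4, 1.2) with yaw near -4°. The knobs match the expected bank x of -34 within 1–2 mm. The plan is to push each knob from the front with closed fingers, tool x along -bank x, and the body above every other object. First I turn and carry over at height.

Emit:
step_arm:
  linear:
    - [-0.12, -0.09, 0]
    - [-0.27, -0.21, 0]
    - [-0.42, -0.33, 0]
    - [-0.57, -0.45, 0]
    - [-0.686, -0.543, 0]
    - [-0.686, -0.543, 0]
    - [-0.686, -0.543, 0]
  turn: [-0.01, -0.03, -0.047, -0.047, -0.047, -0.047, -0.047]
  fingers: 1
  force: 20

```text
time_s: 0.98
ee_pos: [338.8, 312.3, 224.8]
ee_rot: [180.0, -0.0, 176.0]
force: [-0.2, -0.1, 0.6]
gripper_width: 23.9
gripper_force: 0.0
```

Emit:
step_arm:
  linear:
    - [-0.1, -0.15, 0]
    - [-0.22, -0.32, 0]
    - [-0.35, -0.5, 0]
    - [-0.46, -0.65, 0]
    - [-0.5, -0.719, 0]
    - [-0.5, -0.719, 0.1]
    - [-0.5, -0.719, 0.2]
    - [-0.5, -0.719, 0.287]
    - [-0.5, -0.719, 0.287]
    - [-0.5, -0.719, 0.287]
  turn: [0, 0, 0, 0, 0, 0, 0, 0, 0, 0]

```text
time_s: 2.22
ee_pos: [474.6, 87.5, 139.6]
ee_rot: [180.0, 0.1, 176.2]
force: [0.6, 0.5, 0.6]
gripper_width: 0.4
gripper_force: 0.0
```

```bash
python3 - <<'E'
from workcell import env, cams
import cv2,numpy as np
f=cams.grab_frame("side"); b=f["color"][90:260,270:450]
b=cv2.resize(b,None,fx=3.4,fy=3.4,interpolation=cv2.INTER_CUBIC)
cv2.imwrite("pics/c.png",np.clip(255*(b/255.)**.55,0,255).astype('uint8'))
s=env.state();print(s['ee_pos'],s['force'],s['gripper_width'])
E
```

```text
[474.80367363  87.24340332 139.94468019] [ 0.92483891  0.40596316 -0.26911136] 0.4737347369345572
```

View pics/c.png

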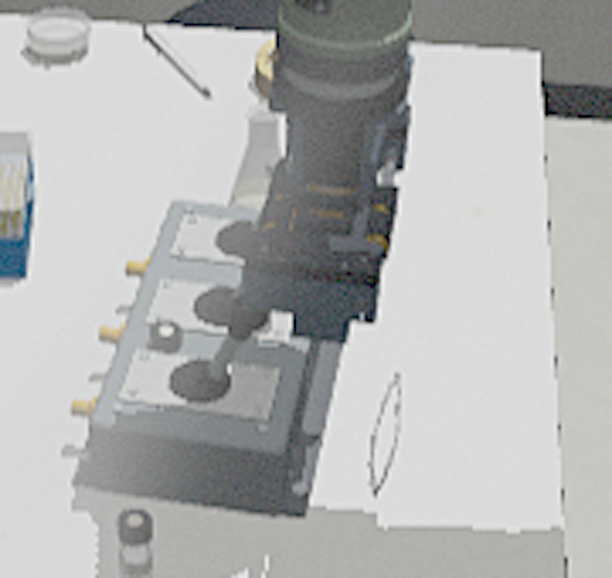

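The closed fingers stand in front of the left knob, with the ball at about (240,320) just ahead of them. Everything else is undisturbed. Now I feel the left lever in small steps.

Emit:
step_arm:
  linear:
    - [-0.02, 0, 0]
    - [-0.04, 0, 0]
    - [-0.05, 0, 0]
    - [-0.06, 0, 0]
    - [-0.07, 0, 0]
    - [-0.08, 0, 0]
    - [-0.08, 0, 0]
  turn: [0, 0, 0, 0, 0, 0, 0]

```text
time_s: 3.15
ee_pos: [497.7, 84.7, 138.8]
ee_rot: [-180.0, -0.0, 176.1]
force: [-4.7, 0.1, 3.6]
gripper_width: 0.4
gripper_force: 2.2
```

Emit:
step_arm:
  linear:
    - [-0.007, 0, 0]
    - [-0.014, 0, 0]
    - [-0.014, 0, 0]
  turn: [0, 0, 0]

```text
time_s: 3.52
ee_pos: [500.7, 84.5, 138.8]
ee_rot: [-180.0, -0.2, 176.1]
force: [-7.6, 0.3, 5.4]
gripper_width: 0.4
gripper_force: 3.9
```

Emit:
step_arm:
  linear:
    - [-0.01, 0, 0]
    - [-0.01, 0, 0]
  turn: [0, 0]

```text
time_s: 3.78
ee_pos: [502.8, 84.4, 138.8]
ee_rot: [-180.0, -0.3, 176.1]
force: [-9.3, 0.9, 8.1]
gripper_width: 0.5
gripper_force: 5.0
```

The left lever is blocked: force climbs at about 1 N/mm near angle 0.13. I let it go and move to the middle one.

Emit:
step_arm:
  linear:
    - [0.06, 0, 0]
    - [0.104, 0, 0]
    - [0.104, -0.12, 0]
    - [0.104, -0.22, 0]
    - [0.104, -0.267, 0]
    - [0.104, -0.267, 0]
    - [0.08, -0.267, 0]
    - [0.06, -0.267, 0]
    - [0.05, -0.267, 0]
    - [0.04, -0.267, 0]
    - [0.03, -0.267, 0]
    - [0.022, -0.267, 0]
    - [0.022, -0.267, 0]
  turn: [0, 0, 0, 0, 0, 0, 0, 0, 0, 0, 0, 0, 0]

```text
time_s: 5.4
ee_pos: [492.7, 5.0, 138.8]
ee_rot: [180.0, -0.1, 176.1]
force: [-4.4, 0.7, 4.7]
gripper_width: 0.5
gripper_force: 2.5
```

Emit:
step_arm:
  linear:
    - [-0.007, 0, 0]
    - [-0.014, 0, 0]
    - [-0.014, 0, 0]
  turn: [0, 0, 0]

```text
time_s: 5.78
ee_pos: [495.5, 4.8, 138.8]
ee_rot: [180.0, -0.2, 176.1]
force: [-7.7, 0.4, 6.7]
gripper_width: 0.6
gripper_force: 4.3
```

The middle lever is blocked the same way. Next is the right one.

Emit:
step_arm:
  linear:
    - [0.05, 0, 0]
    - [0.094, 0, 0]
    - [0.094, -0.12, 0]
    - [0.094, -0.22, 0]
    - [0.094, -0.267, 0]
    - [0.094, -0.267, 0]
    - [0.07, -0.267, 0]
    - [0.05, -0.267, 0]
    - [0.04, -0.267, 0]
    - [0.03, -0.267, 0]
    - [0.02, -0.267, 0]
    - [0.012, -0.267, 0]
    - [0.012, -0.267, 0]
  turn: [0, 0, 0, 0, 0, 0, 0, 0, 0, 0, 0, 0, 0]

```text
time_s: 7.4
ee_pos: [488.3, -74.9, 138.9]
ee_rot: [180.0, 0.0, 176.1]
force: [-2.8, -0.4, 3.6]
gripper_width: 0.7
gripper_force: 1.7
```

Emit:
step_arm:
  linear:
    - [-0.007, 0, 0]
    - [-0.014, 0, 0]
    - [-0.014, 0, 0]
  turn: [0, 0, 0]

```text
time_s: 7.78
ee_pos: [492.7, -75.4, 138.8]
ee_rot: [180.0, 0.0, 176.1]
force: [-3.0, 0.3, 2.2]
gripper_width: 0.5
gripper_force: 1.5
```

The right lever is free, so I push it over.

Emit:
step_arm:
  linear:
    - [-0.02, 0, 0]
    - [-0.04, 0, 0]
    - [-0.06, 0, 0]
    - [-0.08, 0, 0]
    - [-0.1, 0, 0]
    - [-0.12, 0, 0]
    - [-0.135, 0, 0]
    - [-0.15, 0, 0]
    - [-0.15, 0, 0]
  turn: [0, 0, 0, 0, 0, 0, 0, 0, 0]

```text
time_s: 8.9
ee_pos: [537.3, -78.4, 138.4]
ee_rot: [180.0, -0.0, 176.1]
force: [-1.9, -0.3, -2.1]
gripper_width: 0.8
gripper_force: 0.9
```

Emit:
step_arm:
  linear:
    - [-0.007, 0, 0]
    - [-0.013, 0, 0]
    - [-0.02, 0, 0]
    - [-0.02, 0, 0]
  turn: [0, 0, 0, 0]

```text
time_s: 9.4
ee_pos: [542.7, -78.8, 138.6]
ee_rot: [180.0, -0.1, 176.1]
force: [-3.8, 0.2, -2.7]
gripper_width: 0.6
gripper_force: 1.9
```

Emit:
step_arm:
  linear:
    - [-0.007, 0, 0]
    - [-0.014, 0, 0]
    - [-0.014, 0, 0]
  turn: [0, 0, 0]

```text
time_s: 9.78
ee_pos: [545.5, -79.0, 138.0]
ee_rot: [180.0, -0.3, 176.1]
force: [-6.1, 0.2, -4.2]
gripper_width: 0.1
gripper_force: 3.1
```

The right lever is on its end stop. Back to the middle one.

Emit:
step_arm:
  linear:
    - [0.1, 0, 0]
    - [0.2, 0, 0]
    - [0.282, 0, 0]
    - [0.282, 0.05, 0]
    - [0.282, 0.15, 0]
    - [0.282, 0.23, 0]
    - [0.282, 0.267, 0]
    - [0.282, 0.267, 0]
    - [0.25, 0.267, 0]
    - [0.225, 0.267, 0]
    - [0.21, 0.267, 0]
    - [0.2, 0.267, 0]
    - [0.19, 0.267, 0]
    - [0.186, 0.267, 0]
    - [0.186, 0.267, 0]
  turn: [0, 0, 0, 0, 0, 0, 0, 0, 0, 0, 0, 0, 0, 0, 0]

```text
time_s: 11.65
ee_pos: [494.3, 4.5, 138.6]
ee_rot: [-180.0, -0.4, 176.1]
force: [-6.5, 0.0, 3.9]
gripper_width: 0.6
gripper_force: 3.3
```

Emit:
step_arm:
  linear:
    - [-0.007, 0, 0]
    - [-0.01, 0, 0]
    - [-0.01, 0, 0]
  turn: [0, 0, 0]

```text
time_s: 12.02
ee_pos: [496.2, 4.5, 138.8]
ee_rot: [-180.0, -0.5, 176.1]
force: [-9.6, -0.2, 7.5]
gripper_width: 0.4
gripper_force: 5.0
```

The middle lever is still blocked, so the left one is due.

Emit:
step_arm:
  linear:
    - [0.06, 0, 0]
    - [0.106, 0, 0]
    - [0.106, 0.05, 0]
    - [0.106, 0.15, 0]
    - [0.106, 0.23, 0]
    - [0.106, 0.267, 0]
    - [0.106, 0.267, 0]
    - [0.08, 0.267, 0]
    - [0.05, 0.267, 0]
    - [0.035, 0.267, 0]
    - [0.025, 0.267, 0]
    - [0.015, 0.267, 0]
    - [0.01, 0.267, 0]
    - [0.01, 0.267, 0]
  turn: [0, 0, 0, 0, 0, 0, 0, 0, 0, 0, 0, 0, 0, 0]

```text
time_s: 13.78
ee_pos: [502.0, 84.4, 138.9]
ee_rot: [-180.0, -0.1, 176.1]
force: [-3.4, -0.7, 2.3]
gripper_width: 0.7
gripper_force: 1.9
```

Emit:
step_arm:
  linear:
    - [-0.007, 0, 0]
    - [-0.014, 0, 0]
    - [-0.014, 0, 0]
  turn: [0, 0, 0]

```text
time_s: 14.15
ee_pos: [507.2, 84.2, 138.9]
ee_rot: [180.0, 0.0, 176.1]
force: [-3.3, -0.3, 2.4]
gripper_width: 0.5
gripper_force: 1.4
```

Emit:
step_arm:
  linear:
    - [-0.02, 0, 0]
    - [-0.04, 0, 0]
    - [-0.06, 0, 0]
    - [-0.08, 0, 0]
    - [-0.1, 0, 0]
    - [-0.12, 0, 0]
    - [-0.135, 0, 0]
    - [-0.15, 0, 0]
    - [-0.158, 0, 0]
    - [-0.158, 0, 0]
  turn: [0, 0, 0, 0, 0, 0, 0, 0, 0, 0]

```text
time_s: 15.4
ee_pos: [553.9, 80.9, 138.5]
ee_rot: [-180.0, -0.0, 176.1]
force: [-2.6, -0.9, -2.6]
gripper_width: 0.3
gripper_force: 1.4
```

Emit:
step_arm:
  linear:
    - [-0.007, 0, 0]
    - [-0.014, 0, 0]
    - [-0.014, 0, 0]
  turn: [0, 0, 0]

```text
time_s: 15.78
ee_pos: [556.6, 80.7, 138.0]
ee_rot: [-180.0, -0.2, 176.1]
force: [-6.2, 0.1, -3.5]
gripper_width: 0.7
gripper_force: 2.8
```

Emit:
step_arm:
  linear:
    - [0.1, 0, 0]
    - [0.2, 0, 0]
    - [0.282, 0, 0]
    - [0.282, -0.05, 0]
    - [0.282, -0.15, 0]
    - [0.282, -0.23, 0]
    - [0.282, -0.267, 0]
    - [0.282, -0.267, 0]
    - [0.25, -0.267, 0]
    - [0.225, -0.267, 0]
    - [0.21, -0.267, 0]
    - [0.2, -0.267, 0]
    - [0.19, -0.267, 0]
    - [0.186, -0.267, 0]
    - [0.186, -0.267, 0]
  turn: [0, 0, 0, 0, 0, 0, 0, 0, 0, 0, 0, 0, 0, 0, 0]

```text
time_s: 17.65
ee_pos: [496.6, 4.6, 138.9]
ee_rot: [180.0, -0.0, 176.1]
force: [-3.2, 1.0, 2.9]
gripper_width: 0.9
gripper_force: 1.9
```

Emit:
step_arm:
  linear:
    - [-0.007, 0, 0]
    - [-0.014, 0, 0]
    - [-0.014, 0, 0]
  turn: [0, 0, 0]

```text
time_s: 18.02
ee_pos: [501.8, 4.2, 138.9]
ee_rot: [180.0, 0.0, 176.1]
force: [-2.4, 0.0, 3.0]
gripper_width: 0.4
gripper_force: 1.3
```

The middle lever is free now.

Emit:
step_arm:
  linear:
    - [-0.02, 0, 0]
    - [-0.04, 0, 0]
    - [-0.06, 0, 0]
    - [-0.08, 0, 0]
    - [-0.1, 0, 0]
    - [-0.12, 0, 0]
    - [-0.135, 0, 0]
    - [-0.15, 0, 0]
    - [-0.158, 0, 0]
    - [-0.158, 0, 0]
  turn: [0, 0, 0, 0, 0, 0, 0, 0, 0, 0]

```text
time_s: 19.27
ee_pos: [548.3, 1.1, 138.5]
ee_rot: [180.0, -0.1, 176.1]
force: [-2.8, 0.4, -2.2]
gripper_width: 0.6
gripper_force: 1.6
```

Emit:
step_arm:
  linear:
    - [-0.007, 0, 0]
    - [-0.014, 0, 0]
    - [-0.014, 0, 0]
  turn: [0, 0, 0]

```text
time_s: 19.65
ee_pos: [550.9, 0.9, 138.0]
ee_rot: [-180.0, -0.3, 176.1]
force: [-7.0, -0.1, -4.0]
gripper_width: 0.7
gripper_force: 2.9
```

It is on the stop. I retract clear and look.

Emit:
step_arm:
  linear:
    - [0.1, 0, 0]
    - [0.2, 0, 0]
    - [0.3, 0, 0]
    - [0.36, 0, -0.1]
    - [0.4, 0.05, -0.2]
    - [0.45, 0.18, -0.29]
    - [0.5, 0.33, -0.29]
    - [0.5, 0.48, -0.29]
    - [0.5, 0.63, -0.29]
    - [0.5, 0.75, -0.29]
    - [0.5, 0.8, -0.29]
    - [0.5, 0.8, -0.29]
  turn: [0, 0, 0, 0, 0, 0, 0, 0, 0, 0, 0, 0]

```text
time_s: 21.15
ee_pos: [420.3, 251.1, 226.3]
ee_rot: [179.9, 0.1, 176.2]
force: [0.1, -0.9, -0.6]
gripper_width: 0.2
gripper_force: 0.0
```

```bash
python3 - <<'E'
from workcell import env, cams
import cv2,numpy as np
a=cams.grab_frame("top")["color"][160:275,240:460]
b=cams.grab_frame("side")["color"][110:270,270:410]
g=lambda x:np.clip(255*(x/255.)**.55,0,255).astype('uint8')
a=cv2.resize(a,None,fx=3.6,fy=3.6,interpolation=cv2.INTER_CUBIC)
b=cv2.resize(b,None,fx=3.6,fy=3.6,interpolation=cv2.INTER_CUBIC)
cv2.imwrite("pics/d.png",g(a));cv2.imwrite("pics/e.png",g(b))
E
```

```text
(no output)
```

View pics/d.png

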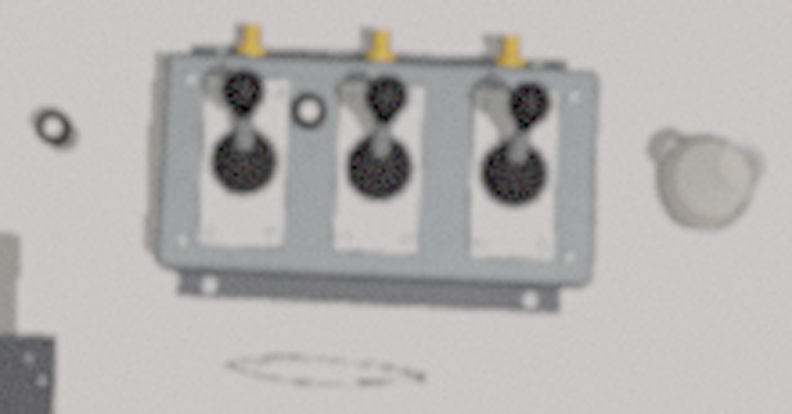

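All three knobs now lean rearward, at about (242,92), (386,98) and (529,103). The cap, vial, flask and tweezers have not moved. I'll check the knob positions by ray before handing in.

```bash
python3 - <<'E'
from h import *
for u,v,w in[(242,92,208),(386,98,219),(529,103,221)]:
    print(((crop(u,v,139)-[547.4,1.2,0])@[.9976,-.0698,0]).round(1))
from workcell import env
print(env.job_done())
E
```

```text
33.7
33.7
34.1
the job is handed in; nothing more can be done
None
```

All three levers are fully over to the rear, thrown in the order right, left, middle. The highest push measured was about 12 N, the cap, vial, flask and tweezers look unmoved, and the job was handed in at about 21 s.

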